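# Shift the grinder's gearbox into third

### The arm

A 6-joint arm with a two-finger parallel gripper is mounted at the origin on the work surface. World frame = base frame: x ahead of the robot, y to its left, z up, the work surface at z = 0. Lengths are in m, angles in rad, forces in N, time in s.
With the tool pointing down it reaches from about 0.35 to 0.8 m from the base axis. Payload 7.3 kg.
Tool frame: the origin (TCP) lies between the finger pads; the fingertips stand env.nose_length ahead of it and the grasp point (between the pads) lies 3 mm ahead of it (env.nose_length is the distance from the TCP to the fingertips, in m); z points along the fingers, y is the line along which they close (so a half turn about z gives the same grasp; the last joint's range is limited). The gripper opens to 85 mm and grips with 20 to 120 N. Pads are 22 mm wide; open, the fingers measure 114 mm over their backs; the gripper's body (76 mm by 85 mm) begins 54 mm behind the grasp point. The pads swing forward as they close: fully open they stand 13 mm farther back than shut.
Start: joints at [-1.286, 0.342, 1.524, -0, 1.275, -0.146], TCP at [0.219, -0.477, 0.253] pointing down, gripper open.
Joint ranges: [-2.53, 2.53], [-0.77, 2.02], [0.04, 2.7], [-1, 4.14], [0.28, 2.66], [-3.11, 3.11]. Speed limits (rad/s): [2.57, 2.57, 3.14, 3.14, 3.14, 3.14].

### API

Orientations are given as a unit quaternion [x, y, z, w].
In Python, from plant import env, get_image, camera_params gives the robot as it stands. The module is installed in compiled form; this text tells all that it offers.
- The arm moves only by the tool arm_command, never from a script. Its argument "rows" is a list that holds one entry, the list of rows, each a list of 4 numbers: the shift along the tool's x, y, z in mm, then the turn about the tool's z in degrees. A call has 1 to 12 rows; each row shifts and turns the commanded pose from where the row before left it, along the tool's axes as they then stand; what a row does not reach is not made up. A row lasts 1/8 s, in which the tool goes at most 62.5 mm and 10.7 degrees, less where a joint would pass 70% of its speed; a pose out of reach is approached as far as the arm can. A call with a gripper value outside its range is refused whole. "grip" is the finger opening in mm, from 0 to 85.4, set as the call begins (left out, the last holds). The fingers move at their own pace and stop on an object; the grip force is fixed at half the most. Time passes only in rows, so rows that do not move let the fingers close. It gives the time, the measured TCP pose, the force, the opening and the grip force at its end, in the units of the state.
- env.read_state(): the state, without advancing time (a new reading comes with each control period).
- get_image(name): name is "side" or "top"; returns the picture (480x640x3 uint8, blue, green, red); there is no depth.
- camera_params(name): a dict with "intrinsics" (3x3 intrinsics, pixels), "origin" and "attitude" of the camera in the world. Camera axes: x right, y down, z forward; pixel columns grow to the right and rows downward; lengths in m; the calibration is good to about 2 mm. A picture is of the moment at which its call begins. camera_params takes no time and is no camera call.
- env.job_done(): hands the job in; it is judged then, once.
The state is a dict: "time": time; "qpos": joint angles; "qvel": joint speeds; "tau": joint torques, N m; "eef_pos": TCP position; "eef_rot": TCP orientation; "ft_force": force on the tool from outside, world axes, zero at the start; "moment": the same for the moment, N m; "gripper_width": opening from 0.0 (shut) to 1.0 (fully open); "grip_force": force on a finger pad.
Only numpy, scipy, OpenCV 4.12 (cv2) and the standard library are available. Lean on these libraries where they do the work, as an engineer would, in place of code of your own. Each camera call takes 0.05 s, during which the arm holds its last target. There are 200 camera calls.

### The job

Put the bench grinder's gearbox into third gear: with the fingertips, push the red-knobbed gear lever along its H-shaped gate, out of the left leg, across to the right leg and then forward (away from the robot) fully home in the third slot, the one with the green pad, and leave it there with the hand clear. Only push the lever gently, do not grip it or force it against the gate, and leave the oil bottle, spanner, steel ring and mug where they are.

Things in the scene. Friction and masses are not known exactly. Their poses are not given: they have to be found in the camera images.
- gearbox: Green gearbox of a bench grinder, bolted down, 180 x 190 mm, 122 mm high, on a 220 x 240 mm foot. Origin: centre of its underside, on the bench; x points forward (away from the robot, turned up to 0.35 rad), y to its left, z up. Motor on its left side out to y = 220 mm, top 121 mm high; grinding wheel on its right side, y = -118 to -161 mm, top (with guard) 164 mm high.
- gate (a point): Centre of the H-shaped opening in the steel gate plate (130 x 130 mm) on the gearbox, on its top face, 132 mm above the bench; axes as the gearbox. Two legs along x at y = +22 mm (left) and -22 mm (right), 17 mm wide, 62 mm long, joined by an 18 mm wide cross channel along y at x = 0; its corners are rounded by 6 mm. Dots count the slots: 1 far left, 2 near left, 3 far right (green), 4 near right.
- knob (a point): Centre of the red 40 mm ball knob on the gear lever, a 9 mm rod in the H gate. It leans about a cross hinge 47 mm above the bench on the gearbox axis, 165 mm below the knob. In the gearbox frame the knob is at (165 sin(fore), -165 cos(fore) sin(side), 47 + 165 cos(fore) cos(side)) mm. A push of 2 to 4 N at the knob moves it; it stays where it is left, with no spring.
- side (a joint): Sideways lean of the lever, rad: -0.31 to -0.22 in the left leg, 0 in the middle, 0.22 to 0.31 in the right leg (0.27 is mid-leg, knob 44 mm right of the gearbox centre; stop at 0.31). The lever passes between the legs only while fore is within about 0.055 of 0.
- fore (a joint): Forward lean of the lever, rad: 0 at the cross channel, positive forward (away from the robot); stops at +0.30 (home in slot 1 or 3, knob 49 mm forward) and -0.30 (slot 2 or 4). At the start the lever stands anywhere along the left leg, between slot 2 and slot 1.
- third_slot (a point): Middle of the far end of the third slot, on the gate plate's top face, far right, next to the green pad with three white dots.
- oil: Loose yellow oil bottle with a red cap, 52 mm across, 150 mm high, standing on the bench beyond the gearbox on the left; origin at the centre of its underside. Leave it alone.
- spanner: Loose steel open-ended spanner, about 170 mm long, lying on the bench to the left of the motor; origin under its middle. Leave it alone.
- blank: Loose steel ring, 52 mm across, 22 mm high, on the bench to the left of the motor, nearer the robot than the spanner; origin at the centre of its underside. Leave it alone.
- mug: Loose aluminium mug without a handle, 72 mm across, 85 mm high, on the bench beyond the gearbox on the right; origin at the centre of its underside. Leave it alone.

How it is judged:
On the way, in this order (a step that is already met when the one before it is completed fails the run):
1. the lever is across in the right leg, at the crossing (value of joint side above 0.2 rad and value of joint fore between -0.1 and 0.1 rad), for 0.05 s.
2. the lever is forward, home in the third slot (value of joint side above 0.2 rad and value of joint fore above 0.25 rad), for 0.2 s.
At the end, for the whole second after the job is handed in: The lever stands in the third slot: side above 0.20 rad and fore above 0.25 rad (within about 8 mm of the stop at the knob), at rest, and the four loose things are within 20 mm of where they began (all of step 2 and velocity of joint side between -0.05 and 0.05 rad/s and velocity of joint fore between -0.05 and 0.05 rad/s and distance of each of oil, spanner, blank, mug from where it was at the start of the episode below 0.02 m); the robot touches nothing.
It fails at once if the oil bottle was moved more than 20 mm (distance of oil from where it was at the start of the episode above 0.02 m).
It fails at once if the spanner was moved more than 20 mm (distance of spanner from where it was at the start of the episode above 0.02 m).
It fails at once if the steel ring was moved more than 20 mm (distance of blank from where it was at the start of the episode above 0.02 m).
It fails at once if the mug was moved more than 20 mm (distance of mug from where it was at the start of the episode above 0.02 m).
It fails at once if the lever was gripped or forced (more than 30 N on it from the fingers) (contact force between the fingers and fore above 30 N).
It also fails if it takes over 72 s, if anything falls off the work surface, if the arm or the gripper's body presses on something with over 40 N, if the wrist force passes 120 N, or if a joint passes its speed limit or range.

## Working session

There is one attempt and no reset: what is moved stays moved. The work goes in short steps, Python scripts to look and compute and a tool call to move; the robot and the scene stay as the last step left them, time stands still between calls to the robot, and variables do not carry over. Pictures are saved under pics/ and viewed, at most 10 in all, crops included, and the job is handed in when it is done.

Besides the shell and the picture viewer there is one more tool, called as a command line: name --argument value ..., lists and objects as JSON in quotes. arm_command: Moves the arm, as the interface text tells. Its arguments: {"type":"object","properties":{"rows":{"type":"array"},"grip":{"type":"number"}},"required":["rows"]}

```bash
mkdir -p pics; python3 - <<'E'
from plant import env,get_image,camera_params
import cv2
for n in("side","top"):
    cv2.imwrite(f"pics/{n}0.png",get_image(n)); p=camera_params(n); print(n,p)
print(env.read_state(), env.nose_length)
E
```

```text
side {'intrinsics': array([[574.61935138,   0.        , 325.287828  ],
       [  0.        , 574.61935138, 242.53521009],
       [  0.        ,   0.        ,   1.        ]]), 'origin': array([ 0.39615828, -0.48043103,  0.82106469]), 'attitude': array([ 0.92624456, -0.16736882,  0.05510944, -0.33319911])}
top {'intrinsics': array([[600.4683698 ,   0.        , 324.04619365],
       [  0.        , 600.4683698 , 237.71554322],
       [  0.        ,   0.        ,   1.        ]]), 'origin': array([0.43297785, 0.08322389, 1.22978598]), 'attitude': array([ 0.71555318, -0.69506109,  0.05817506, -0.03859247])}
{'time': 0.1, 'qpos': array([-1.28599051e+00,  3.42637697e-01,  1.52494701e+00,  7.60240474e-06,
        1.27540783e+00, -1.46005848e-01]), 'qvel': array([ 0.00035223, -0.00138795, -0.00274346, -0.00117964, -0.0006184 ,
        0.00053322]), 'tau': array([ 2.13964297e-03, -4.34446728e+01, -2.46492022e+01, -1.51715544e-04,
        4.71915773e-03,  3.80324209e-06]), 'eef_pos': array([ 0.21916703, -0.47668973,  0.2526945 ]), 'eef_rot': array([ 9.76889728e-01,  2.13742763e-01, -4.49099436e-05, -6.98509297e-04]), 'ft_force': array([-0.09100242, -0.34635717, -0.99145119]), 'moment': array([ 0.05497362,  0.02402187, -0.00417519]), 'grip_force': 0.0, 'gripper_width': 1.001594884850338} 0.022
```

View pics/top0.png

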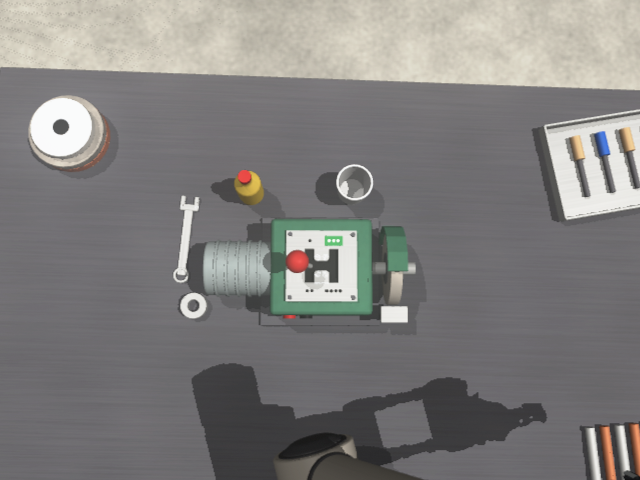

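View pics/side0.png

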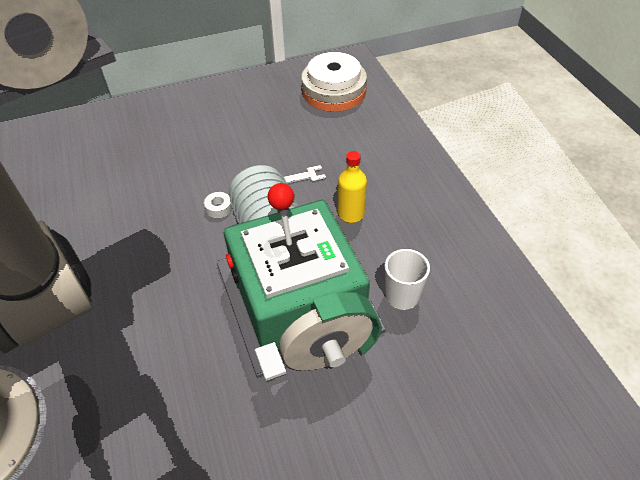

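The top view shows the red knob at about (297,261), over the left leg of the gate plate, whose corners run roughly (286,231) to (357,301). The green pad is at (334,240). The side view shows the knob at (281,197), with the mug and bottle beyond the gearbox. I'll enlarge the gate next.

```bash
python3 - <<'E'
import cv2
a=cv2.imread("pics/top0.png")[215:320,265:405]
b=cv2.imread("pics/side0.png")[175:305,225:375]
cv2.imwrite("pics/topc.png",cv2.resize(a,None,fx=5,fy=5,interpolation=cv2.INTER_CUBIC))
for n in("top","side"):
    h=cv2.cvtColor(cv2.imread(f"pics/{n}0.png"),cv2.COLOR_BGR2HSV)
    m=cv2.inRange(h,(0,150,60),(8,255,255))|cv2.inRange(h,(172,150,60),(180,255,255))
    r=cv2.connectedComponentsWithStats(m)
    print(n,[(s.tolist(),c.round(1)) for s,c in zip(r[2],r[3]) if 60<s[4]<5000])
E
```

```text
top [([238, 170, 13, 13, 139], array([244.1, 176.3])), ([288, 251, 20, 20, 320], array([297.6, 260.6]))]
side [([347, 151, 13, 15, 177], array([352.9, 158.1])), ([268, 183, 26, 27, 550], array([280.4, 196. ])), ([226, 254, 8, 15, 68], array([229.4, 260.6]))]
```

View pics/topc.png

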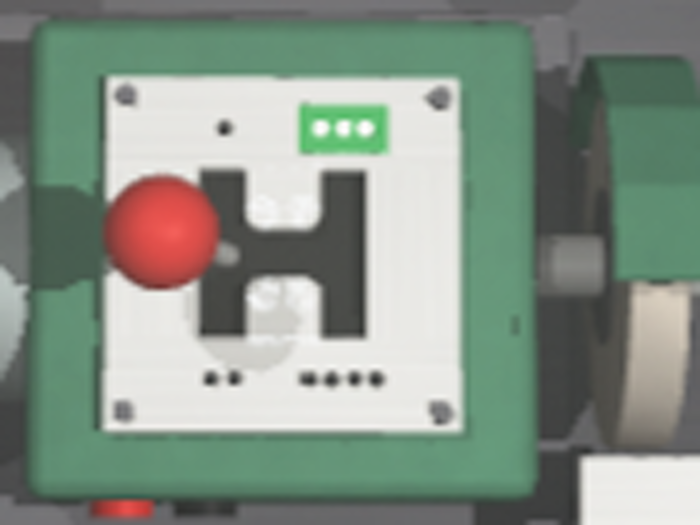

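The crop shows plate corners at crop pixels (106,77), (461,78), (101,432) and (462,433). The H runs from (200,170) to (367,338), and its cross channel sits at row 253. The lever is in the left leg and nearly level with the crossing.

```bash
cat > h.py <<'E'
import numpy as np, cv2
from scipy.spatial.transform import Rotation as R
from plant import env,get_image,camera_params
def ray(n,uv):
    p=camera_params(n); K=p["intrinsics"]; uv=np.atleast_2d(uv)
    d=np.c_[(uv-K[:2,2])/[K[0,0],K[1,1]],np.ones(len(uv))]
    return p["origin"], R.from_quat(p["attitude"]).apply(d)
def onplane(n,uv,z):
    o,d=ray(n,uv); return o+d*((z-o[2])/d[:,2])[:,None]
def two(a,b):
    (o1,d1),(o2,d2)=ray("top",a),ray("side",b); d1,d2=d1[0],d2[0]
    s=np.linalg.lstsq(np.c_[d1,-d2],o2-o1,rcond=None)[0]
    p,q=o1+s[0]*d1,o2+s[1]*d2
    return (p+q)/2,np.linalg.norm(p-q)
def red(n,img):
    h=cv2.cvtColor(img,cv2.COLOR_BGR2HSV)
    m=cv2.inRange(h,(0,150,60),(8,255,255))|cv2.inRange(h,(172,150,60),(180,255,255))
    r=cv2.connectedComponentsWithStats(m); i=1+np.argmax(r[2][1:,4])
    x,y,w,hh,_=r[2][i]; return [x+(w-1)/2,y+(hh-1)/2]
def project(n,P):
    p=camera_params(n); c=R.from_quat(p["attitude"]).inv().apply(np.atleast_2d(P)-p["origin"])
    K=p["intrinsics"]; return c[:,:2]/c[:,2:]*K[0,0]+K[:2,2]
def frame():
    f=np.load("g.npy"); return f[:3],f[3]          # gate centre, yaw
def togb(P):
    c,y=frame(); return R.from_euler("z",-y).apply(P-[c[0],c[1],0])*1000
def lever(P):
    x,y,z=togb(P)-[0,0,47]; r=np.linalg.norm([x,y,z]); return np.arcsin(x/r),np.arctan2(-y,z),r
E
python3 - <<'E'
from h import *
c=np.array([[106,77],[461,78],[462,433],[101,432],[200,170],[367,170],[367,338],[200,338]])
P=onplane("top",c/5+[265-.4,215-.4],.132)
q=P[:4]; print(P.round(4)); print(np.linalg.norm(q-np.roll(q,-1,0),axis=1))
cen=(P[:4].mean(0)+P[4:].mean(0))/2
v=(q[0]-q[3])+(q[1]-q[2]); w=(q[0]-q[1])+(q[3]-q[2])
y1,y2=np.arctan2(v[1],v[0]),np.arctan2(-w[0],w[1]); print(cen,P[:4].mean(0),P[4:].mean(0),y1,y2)
np.save("g.npy",np.r_[cen,(y1+y2)/2])
a,b=red("top",cv2.imread("pics/top0.png")),red("side",cv2.imread("pics/side0.png"))
k,e=two(a,b); print("knob",k,e,togb(k),lever(k))
for z in (.085,): print("mug",onplane("top",[[355,182]],z)); 
print("bottle cap",onplane("top",[[244,176]],.15), "eef ang",R.from_quat(env.read_state()["eef_rot"]).as_matrix())
E
```

```text
[[ 0.5969  0.1258  0.132 ]
 [ 0.6007 -0.0055  0.132 ]
 [ 0.4699 -0.0084  0.132 ]
 [ 0.4665  0.1229  0.132 ]
 [ 0.5634  0.09    0.132 ]
 [ 0.5653  0.0285  0.132 ]
 [ 0.5035  0.0271  0.132 ]
 [ 0.5017  0.0881  0.132 ]]
[0.13133235 0.13085871 0.13140822 0.1304085 ]
[0.53348484 0.05856678 0.132     ] [0.53350152 0.05870455 0.132     ] [0.53346816 0.05842902 0.132     ] 0.02207761686814834 0.026916084789846677
knob [0.53387678 0.10093415 0.20967099] 0.0009250213026015435 [  1.42958661  42.34505482 209.67099499] (np.float64(0.008504576315649258), np.float64(-0.2546593754514436), np.float64(168.09818558178495))
mug [[ 0.70293064 -0.00390549  0.085     ]]
bottle cap [[0.69193363 0.20519623 0.15      ]] eef ang [[ 9.08628059e-01  4.17606156e-01 -3.86346739e-04]
 [ 4.17606281e-01 -9.08627087e-01  1.34553476e-03]
 [ 2.10858488e-04 -1.38393147e-03 -9.99999020e-01]]
```

The knob is at the crossing already (fore ≈ 0.01, side ≈ −0.255), so the lever can go straight across. I'll close the fingers, raise the tool, square it to the gearbox and travel to the knob's left side.

arm_command --rows '[[[0,0,-15,7.8],[0,0,-15,7.8],[0,0,-10,7.7],[0,0,0,0]]]' --grip 0

```text
time: 0.6
eef_pos: [0.2193, -0.4772, 0.2936]
eef_rot: [1.0, 0.013, 0.0, 0.0]
ft_force: [0.1, 0.0, -0.5]
gripper_width: 0.147
grip_force: 0.0
```

arm_command --rows '[[[15,-28,0,0],[27,-52,0,0],[27,-52,0,0],[27,-52,0,0],[27,-52,0,0],[27,-52,0,0],[27,-52,0,0],[27,-52,0,0],[27,-52,0,0],[27,-52,0,0],[27,-52,0,0],[27,-52,0,0]]]'

```text
time: 2.1
eef_pos: [0.517, 0.1322, 0.2924]
eef_rot: [1.0, 0.014, -0.001, 0.0]
ft_force: [0.3, 0.3, 0.2]
gripper_width: -0.004
grip_force: 0.0
```

arm_command --rows '[[[15,-25,0,0],[0,0,0,0],[0,0,0,0]]]'

```text
time: 2.48
eef_pos: [0.5305, 0.1551, 0.2925]
eef_rot: [1.0, 0.013, -0.001, 0.0]
ft_force: [0.6, -0.5, -0.6]
gripper_width: 0.0
grip_force: 0.0
```

```bash
python3 - <<'E'
from h import *
s=env.read_state(); print(s["time"],s["eef_pos"],togb(s["eef_pos"]),R.from_quat(s["eef_rot"]).as_matrix()[:,0],s["ft_force"],s["gripper_width"])
E
```

```text
2.475 [0.53054935 0.15514103 0.29254819] [ -0.56907874  96.61717489 292.54819499] [ 0.99967117  0.02559159 -0.00162173] [ 0.63895489 -0.52789976 -0.628333  ] 0.0003540400592522438
```

arm_command --rows '[[[0,0,25,0],[0,0,30,0],[0,0,25,0],[0,0,0,0],[0,8,0,0],[0,4,0,0],[0,4,0,0],[0,4,0,0],[0,4,0,0],[0,4,0,0],[0,0,0,0]]]'

```text
time: 3.85
eef_pos: [0.5318, 0.1275, 0.2134]
eef_rot: [1.0, 0.012, 0.0, 0.0]
ft_force: [0.4, 1.8, 1.7]
gripper_width: 0.002
grip_force: 1.0
```

```bash
cat > look.py <<'E'
import sys
from h import *
i=sys.argv[1]; a,b=get_image("top"),get_image("side")
cv2.imwrite(f"pics/top{i}.png",a); cv2.imwrite(f"pics/side{i}.png",b)
s=env.read_state(); print(s["time"],"tcp",togb(s["eef_pos"]),"F",s["ft_force"])
k,e=two(red("top",a),red("side",b)); print("two",togb(k),e,lever(k))
k=onplane("side",[red("side",b)],.208)[0]; print("side cam",togb(k))
E
python3 look.py 1
```

```text
3.95 tcp [-5.99066343e-02  6.89552092e+01  2.13152607e+02] F [0.47080833 1.27161017 0.91101793]
two [100.53346058 146.23813169 106.67098035] 0.13988624178503833 (np.float64(0.5668365711231116), np.float64(-1.1833783455642426), np.float64(187.22498164282032))
side cam [  3.05736793  36.95008759 208.        ]
```

View pics/side1.png

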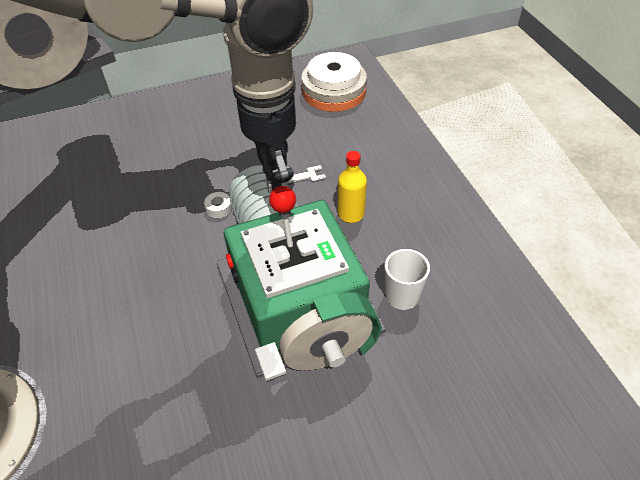

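The side view shows the closed fingers touching the knob at (283,200) on its left side. The knob has moved about 6 mm right and the bottle and mug are untouched. I'll keep pushing.

arm_command --rows '[[[0,3,0,0],[0,4,0,0],[0,4,0,0],[0,4,0,0],[0,4,0,0],[0,4,0,0],[0,4,0,0],[0,4,0,0],[0,4,0,0],[0,4,0,0],[0,4,0,0],[0,0,0,0]]]'

```text
time: 5.45
eef_pos: [0.5328, 0.0841, 0.2131]
eef_rot: [1.0, 0.012, -0.0, 0.0]
ft_force: [-0.1, -0.2, -0.4]
gripper_width: -0.0
grip_force: 0.0
```

```bash
python3 look.py 2
```

```text
5.55 tcp [ -0.2165102   25.74832606 212.9997028 ] F [ 0.30419938 -0.81564051 -0.23562291]
two [116.51590696 153.15373273  43.62287147] 0.13854393321908792 (np.float64(0.6502459547967094), np.float64(-1.5928433332568745), np.float64(192.46669172458752))
side cam [  3.74124096  -2.94053094 208.        ]
```

arm_command --rows '[[[0,3,0,0],[0,4,0,0],[0,4,0,0],[0,4,0,0],[0,4,0,0],[0,4,0,0],[0,4,0,0],[0,4,0,0],[0,3,0,0],[0,0,0,0]]]'

```text
time: 6.8
eef_pos: [0.5337, 0.0503, 0.2133]
eef_rot: [1.0, 0.012, 0.0, 0.0]
ft_force: [-0.2, -0.4, -0.1]
gripper_width: 0.002
grip_force: 0.1
```

```bash
python3 look.py 3; python3 -c "
import cv2;a=cv2.imread('pics/side3.png')[140:300,200:400];cv2.imwrite('pics/s3c.png',cv2.resize(a,None,fx=3.5,fy=3.5,interpolation=cv2.INTER_CUBIC))"
```

```text
6.9 tcp [ 1.06080844e-01 -8.17392140e+00  2.13511047e+02] F [-0.56099836  0.57593009  0.15510106]
two [131.50162354 160.38187645 -26.53620099] 0.1403874813038445 (np.float64(0.6404984494622129), np.float64(-2.0007020523937644), np.float64(220.05134887765746))
side cam [  1.17495427 -41.33851255 208.        ]
```

View pics/s3c.png

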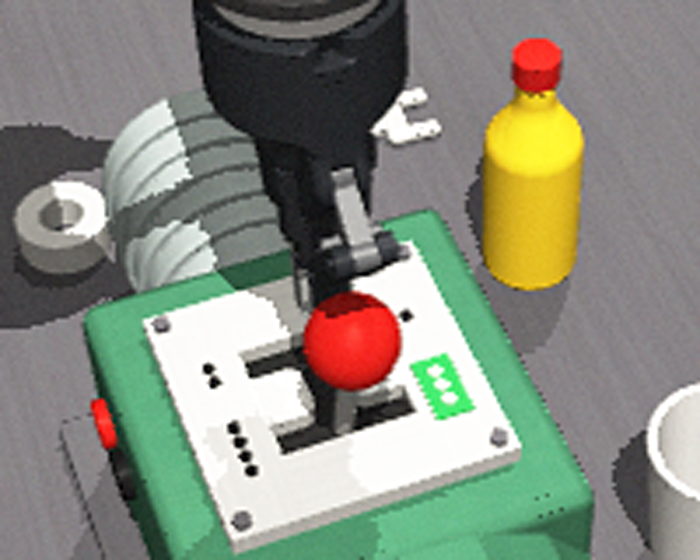

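The crop shows the rod in the right leg at the crossing, with the knob at full-frame pixel (301,237), which gives y ≈ −41 mm. I'll nudge it 2 mm more, back off, and go round behind the knob.

arm_command --rows '[[[0,2,0,0],[0,0,0,0],[0,-7,0,0],[0,-7,0,0],[-20,0,0,0],[-20,0,0,0],[-16,0,0,0],[0,16,0,0],[0,20,0,0],[0,14,0,0],[0,0,0,0]]]'

```text
time: 8.28
eef_pos: [0.4789, 0.0103, 0.2132]
eef_rot: [1.0, 0.011, 0.0, 0.0]
ft_force: [-0.4, -0.0, 0.5]
gripper_width: 0.0
grip_force: 0.0
```

```bash
python3 look.py 4
```

```text
8.375 tcp [-55.91645918 -45.89288941 213.20196927] F [ 0.14005274 -0.32395785  0.34910095]
two [133.78043819 161.01884006 -32.6117593 ] 0.14091700901026744 (np.float64(0.6401498413496065), np.float64(-2.029974093876098), np.float64(223.96942808405646))
side cam [  1.52897497 -44.4242143  208.        ]
```

arm_command --rows '[[[10,0,0,0],[8,0,0,0],[4,0,0,0],[4,0,0,0],[4,0,0,0],[4,0,0,0],[4,0,0,0],[4,0,0,0],[4,0,0,0],[4,0,0,0],[4,0,0,0],[0,0,0,0]]]'

```text
time: 9.88
eef_pos: [0.5328, 0.0127, 0.2131]
eef_rot: [1.0, 0.012, 0.0, 0.0]
ft_force: [-1.4, -0.7, 0.7]
gripper_width: -0.003
grip_force: 0.6
```

```bash
python3 look.py 5
```

```text
9.975 tcp [ -1.98160544 -45.85389641 213.1878888 ] F [-0.99964599  0.55798631  0.85114224]
two [158.99743154 166.79547156 -51.25971135] 0.09883494866568696 (np.float64(0.6876096225096853), np.float64(-2.1031647889528804), np.float64(250.51124414712442))
side cam [ 30.9644724  -45.56095959 208.        ]
```

View pics/side5.png

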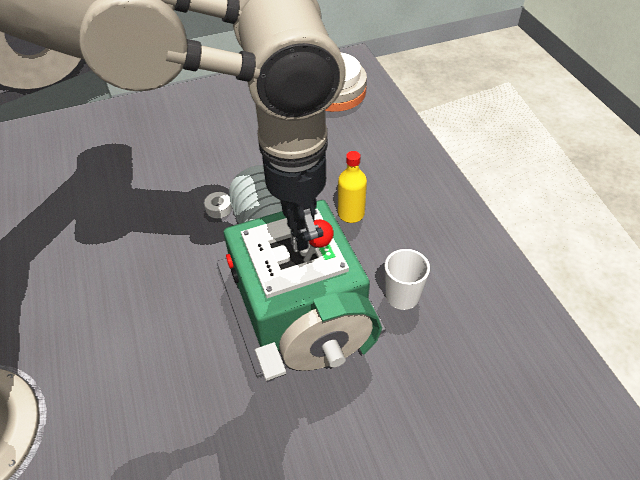

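The side view shows the knob at (320,233), being pushed forward from behind in the right leg, at x ≈ 30 mm. It needs about 16 mm more.

arm_command --rows '[[[4,0,0,0],[3,0,0,0],[3,0,0,0],[2,0,0,0],[2,0,0,0],[2,0,0,0],[0,0,0,0]]]'

```text
time: 10.85
eef_pos: [0.5487, 0.013, 0.2133]
eef_rot: [1.0, 0.012, 0.0, 0.0]
ft_force: [-1.2, 0.1, -1.5]
gripper_width: -0.002
grip_force: 0.8
```

```bash
python3 look.py 6
```

```text
10.95 tcp [ 14.04341194 -45.917956   213.37280375] F [-1.23653047 -1.05670771 -1.6883592 ]
two [172.78102259 168.51895822 -59.61346621] 0.07616575359141577 (np.float64(0.7139688412972344), np.float64(-2.134877638283689), np.float64(263.85289883771503))
side cam [ 46.97828173 -47.09599466 208.        ]
```

arm_command --rows '[[[1,0,0,0],[1,0,0,0],[0,0,0,0]]]'

```text
time: 11.32
eef_pos: [0.5506, 0.0131, 0.2133]
eef_rot: [1.0, 0.012, 0.0, 0.0]
ft_force: [-1.4, -0.3, -1.8]
gripper_width: -0.003
grip_force: 0.9
```

```bash
python3 - <<'E'
from h import *
b=get_image("side"); k=[red("side",b)]
for z in(.199,.203): print(togb(onplane("side",k,z)[0]))
s=env.read_state();print(togb(s["eef_pos"]),s["ft_force"])
E
```

```text
[ 51.19857811 -40.46464028 199.        ]
[ 49.90169455 -43.64763869 203.        ]
[ 15.96329561 -45.86769529 213.28363956] [-1.57875729 -0.26026971 -1.14777823]
```

The knob is at about 47–50 mm, essentially home with low force. I'll back off, raise the hand and check.

arm_command --rows '[[[-5,0,0,0],[-15,0,0,0],[-30,0,0,0],[-30,0,0,0],[0,0,-30,0],[-40,0,-40,0],[-40,30,0,0],[0,50,0,0],[0,50,0,0],[0,50,0,0],[0,0,0,0],[0,0,0,0]]]'

```text
time: 12.88
eef_pos: [0.3948, -0.1703, 0.2834]
eef_rot: [1.0, 0.012, 0.0, -0.0]
ft_force: [-0.0, -0.6, 0.3]
gripper_width: 0.005
grip_force: 0.0
```

```bash
python3 look.py 7
```

```text
12.975 tcp [-144.09319479 -224.73533357  283.48245882] F [ 0.10901395  0.36798988 -1.05955171]
two [ 46.08040374 -43.5858308  204.33838881] 0.0015093394606019875 (np.float64(0.27508922428038446), np.float64(0.2702429240554995), np.float64(169.64226138915387))
side cam [ 45.67591695 -46.56557963 208.        ]
```

View pics/top7.png

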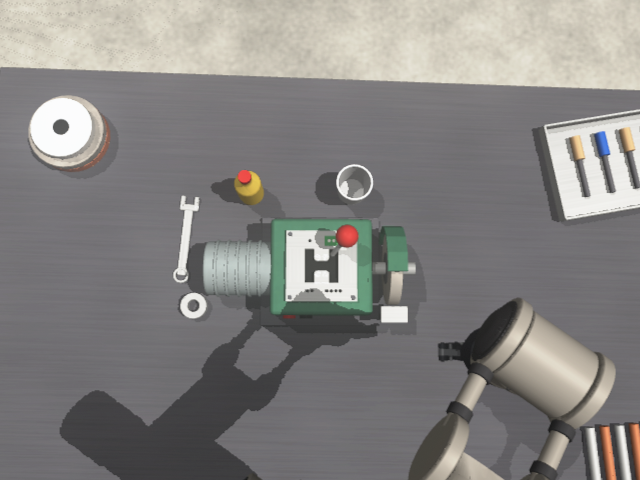

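The top view shows the knob at (347,236), far right beside the green pad. The ring, spanner, bottle and mug are where they started, and the hand is well clear. Fore measures about 0.28 rad and side about 0.27 rad, both inside the judged limits.

```bash
python3 -c "
from plant import env
print(env.job_done())"
```

```text
the job is handed in; nothing more can be done
None
```

The gear lever is in the third slot, about 3 mm short of its stop at the knob by my camera measurement (fore ≈ 0.28 rad, side ≈ 0.27 rad), with the hand clear and the loose things where they were; the job is handed in, but no verdict was shown.

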